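# Heft the lunch tins and hold up the full one

### The job

One of the three identical closed steel tins on the wooden board has been packed full for lunch: find it by weight. Heft them one at a time, from the robot's left to its right: lift each a good 5 cm clear of the board, and set it back upright where it stood before you take the next (if the last turns out to be the heaviest you may keep it in hand). Then hold up the heaviest, upright and still, its foot at least 20 cm above the ledge, and finish while still holding it there, with the other two standing in their places and the bowl, tiffin carrier and spoon left alone.

Things in the scene. Friction and masses are not known exactly. Their poses are not given: they have to be found in the camera images.
- board: low wooden board fixed on the concrete ledge, 140 x 460 x 20 mm; origin at the centre of its underside on the ledge, z up, its long side along its y axis (roughly across the robot's view); the three tins stand in a row along it on its top, 20 mm above the ledge, about 150 mm apart
- tin_left_center (a point): centre, half-way up (45 mm above its foot), of the closed round steel tin with a flat lid, the left of three identical ones on the wooden board (the one furthest to +y, the robot's left), 62 mm in diameter (64 mm round the lid, the top 16 mm), 90 mm tall, standing upright; the three differ only in weight, 0.2 to 0.7 kg, and one of them (not always the same one) is at least 0.2 kg heavier than either other; the contents are firm and keep to their place within 2 mm
- tin_left: the left tin itself: origin at the centre of its foot, z up along its axis
- tin_middle_center (a point): centre, half-way up (45 mm above its foot), of the closed round steel tin with a flat lid, the middle of three identical ones on the wooden board (between the other two), 62 mm in diameter (64 mm round the lid, the top 16 mm), 90 mm tall, standing upright; the three differ only in weight, 0.2 to 0.7 kg, and one of them (not always the same one) is at least 0.2 kg heavier than either other; the contents are firm and keep to their place within 2 mm
- tin_middle: the middle tin itself: origin at the centre of its foot, z up along its axis
- tin_right_center (a point): centre, half-way up (45 mm above its foot), of the closed round steel tin with a flat lid, the right of three identical ones on the wooden board (the one furthest to -y, the robot's right), 62 mm in diameter (64 mm round the lid, the top 16 mm), 90 mm tall, standing upright; the three differ only in weight, 0.2 to 0.7 kg, and one of them (not always the same one) is at least 0.2 kg heavier than either other; the contents are firm and keep to their place within 2 mm
- tin_right: the right tin itself: origin at the centre of its foot, z up along its axis
- bowl: bystander: open aluminium bowl, 170 mm across, 60 mm tall, on the ledge to the robot's left; origin at the centre of its foot
- carrier: bystander: closed green three-tier tiffin carrier with a steel side clip and top handle, about 142 mm across the clips, 168 mm tall, on the ledge to the robot's right; origin at the centre of its foot
- spoon: bystander: wooden spoon, 240 mm long, lying on the ledge beyond the board; origin near its middle, on the ledge
Not all that is in view belongs to the job. What is shaped like the tin_middle but orange or red is not meant.

How it is judged:
By the outcome, as a careful person would: the job done as asked, in the order asked, and still so for the second after the job is handed in, while the arm keeps its last pose, push and grip.
It also fails if it takes over 72 s, if anything falls off the work surface, if the arm or the gripper's body presses on something with over 40 N, if the wrist force passes 120 N, or if a joint passes its speed limit or range.

### The arm

A 7-joint arm with a two-finger parallel gripper is mounted at the origin on the work surface. World frame = base frame: x ahead of the robot, y to its left, z up, the work surface at z = 0. Lengths are in m, angles in rad, forces in N, time in s.
With the tool pointing down it reaches from about 0.4 to 0.85 m from the base axis. Payload 10.4 kg.
Tool frame: the origin (TCP) lies at the very end of the fingers, on their centre line; the grasp point (between the pads) lies r.grasp_offset behind it (r.grasp_offset is the distance from the TCP to the grasp point, in m); z points along the fingers, y is the direction in which the jaws open and shut (so a half turn about z gives the same grasp; the last joint's range is limited). The gripper opens to 87 mm and grips with 3 to 60 N. Pads are 19 mm wide; open, the fingers measure 117 mm over their backs; the gripper's body (75 mm by 190 mm) begins 51 mm behind the grasp point.
Start: joints at [1.138, 0.332, -0.065, 1.46, 0.022, 1.35, -0.088], TCP at [0.249, -0.573, 0.223] pointing down, gripper open.
Joint ranges: [-2.6, 2.6], [-0.5, 2.12], [-1.47, 1.34], [0.16, 2.42], [-1.27, 4.41], [0.06, 2.06], [-2.6, 2.6]. Speed limits (rad/s): [2.22, 2.22, 2.79, 2.79, 3.14, 3.14, 3.14].

### API

Orientations are given as a unit quaternion [x, y, z, w].
In Python, from bench import read_state, cams, job, r gives the robot as it stands. The module is installed in compiled form; this text tells all that it offers.
- The arm moves only by the tool arm_command, never from a script. Its argument "increments" is a list of rows, each an object of numbers: "gripper": the opening in per cent of the stroke, from 0 (shut) to 100 (fully open); "dx", "dy", "dz": the shift along the tool's x, y, z in m; "spin": the turn about the tool's z in degrees. In form: [{"gripper": .., "dx": .., "dy": .., "dz": .., "spin": ..}, ...]. A call has exactly 8 rows; each row shifts and turns the commanded pose from where the row before left it, along the tool's axes as they then stand; what a row does not reach is not made up. A row lasts 1/8 s, in which the tool goes at most 62.5 mm and 10.7 degrees, less where a joint would pass 70% of its speed; a pose out of reach is approached as far as the arm can. A call with a gripper value outside its range is refused whole. The fingers move at their own pace and stop on an object; "grip_force" is the grip in N (left out, the last holds). Time passes only in rows, so rows that do not move let the fingers close, or fill a call up. It gives the time, the measured TCP pose, the force and the opening at its end, in the units of the state.
- read_state(): the state, without advancing time (a new reading comes with each control period).
- cams.camera(name): name is "scene" or "top" or "wrist"; returns the picture (480x640x3 uint8, red, green, blue); there is no depth.
- cams.camera_info(name): a dict with "K" (3x3 intrinsics, pixels), "rvec" (rotation vector, rad) and "tvec" (3), from world to camera coordinates, as OpenCV has them. Camera axes: x right, y down, z forward; pixel columns grow to the right and rows downward; lengths in m; the calibration is good to about 2 mm. A picture is of the moment at which its call begins: read the wrist's pose just before it. camera_info takes no time and is no camera call; for the wrist camera it gives the pose at the moment of the call.
- job.close_job(): hands the job in, once; it reports no verdict.
The state is a dict: "time": time; "joint_positions": joint angles; "joint_vel": joint speeds; "joint_torque": joint torques, N m; "ee_pos": TCP position; "eef_rot": TCP orientation; "ft_force": force on the tool from outside, world axes, zero at the start; "torque": the same for the moment, N m; "width": finger opening in m.
Only numpy, scipy, OpenCV 4.12 (cv2) and the standard library are available. Lean on these libraries where they do the work, as an engineer would, in place of code of your own. Each camera call takes 0.05 s, during which the arm holds its last target.

## Working session

There is one attempt and no reset: what is moved stays moved. The work goes in short steps, Python scripts to look and compute and a tool call to move; the robot and the scene stay as the last step left them, time stands still between calls to the robot, and variables do not carry over. Pictures are saved under pics/ and viewed, and the job is handed in when it is done.

Besides the shell and the picture viewer there is one more tool, called after "Call:" in YAML: its name, and indented under it one key for each argument. arm_command: Moves the arm, as the interface text tells. Its arguments: {"type":"object","properties":{"increments":{"type":"array","items":{"type":"object","properties":{"gripper":{"type":"number"},"dx":{"type":"number"},"dy":{"type":"number"},"dz":{"type":"number"},"spin":{"type":"number"}}}},"grip_force":{"type":"number"}},"required":["increments"]}

```bash
mkdir -p pics; python3 - <<'E'
from bench import read_state, cams, job, r
import cv2
print(read_state(), r.grasp_offset)
for n in("scene","top"):
    im=cams.camera(n); cv2.imwrite(f"pics/{n}0.png",im[:,:,::-1]); print(n,cams.camera_info(n))
E
```

```text
{'time': 0.0, 'joint_positions': array([ 1.1383869 ,  0.33288079, -0.06471151,  1.4609286 ,  0.02159182,
        1.34987073, -0.08849751]), 'joint_vel': array([-0.00121884, -0.00047195, -0.00029547,  0.00082695,  0.00026959,
       -0.00161838, -0.00106294]), 'joint_torque': array([ 5.12254303e-05, -6.23249888e+01,  2.45352031e-02, -3.89891553e+01,
       -6.12494652e-02,  3.98023822e-02,  1.11802201e-04]), 'ee_pos': array([ 0.24887741, -0.57290375,  0.22175446]), 'eef_rot': array([ 9.79076855e-01,  2.03489625e-01, -1.66590359e-04, -6.75925921e-04]), 'ft_force': array([0.28009195, 0.23337601, 0.0043404 ]), 'torque': array([ 0.02823561,  0.06891391, -0.02481118]), 'width': 0.08687340079391953} 0.0187
scene {'K': array([[508.542616  ,   0.        , 315.15278544],
       [  0.        , 508.542616  , 237.52189896],
       [  0.        ,   0.        ,   1.        ]]), 'rvec': array([ 0.72177329,  2.73565132, -0.96240152]), 'tvec': array([ 0.51637576, -0.16707422,  1.70005886])}
top {'K': array([[602.22055617,   0.        , 317.79100513],
       [  0.        , 602.22055617, 231.06911223],
       [  0.        ,   0.        ,   1.        ]]), 'rvec': array([ 2.1646544 , -2.18128331,  0.10167226]), 'tvec': array([-0.02109399,  0.58797486,  1.45623671])}
```

View pics/scene0.png

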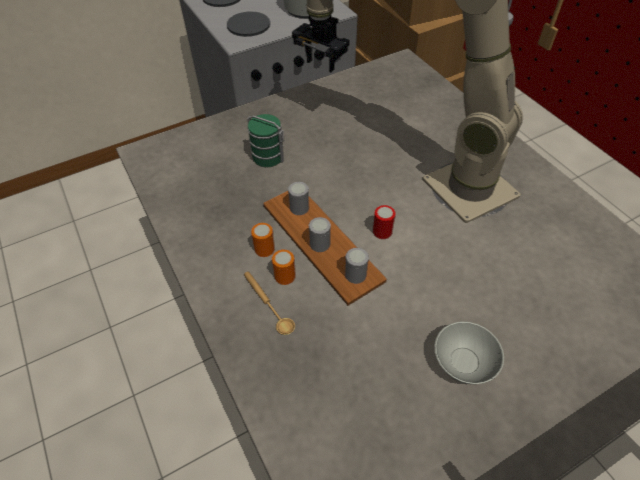

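View pics/top0.png

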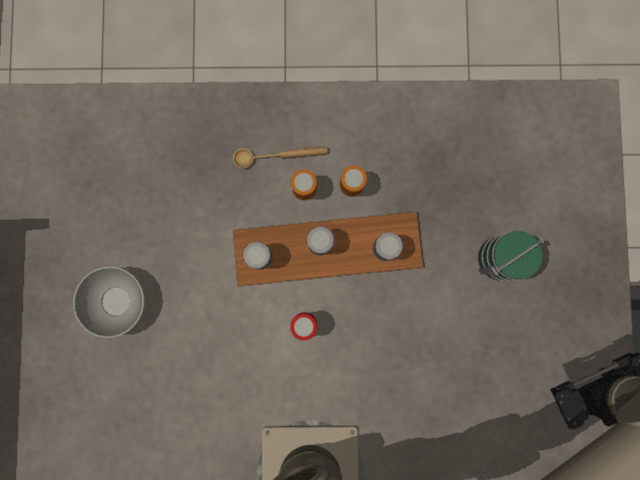

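The top view shows the steel tins at about (257,256), (320,241) and (389,247). The red can is at (304,327), the orange ones at (304,184) and (354,180), the carrier at (515,256) and the bowl at (110,302). I'll enlarge a crop to measure them more closely.

```bash
python3 - <<'E'
import cv2
im=cv2.imread("pics/top0.png")
c=im[200:300,225:425+5]; cv2.imwrite("pics/crop_top.png",cv2.resize(c,None,fx=3.9,fy=3.9,interpolation=cv2.INTER_CUBIC))
im=cv2.imread("pics/scene0.png")
c=im[170:310,255:395]; cv2.imwrite("pics/crop_sc.png",cv2.resize(c,None,fx=4,fy=4,interpolation=cv2.INTER_CUBIC))
E
```

```text
(no output)
```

View pics/crop_top.png

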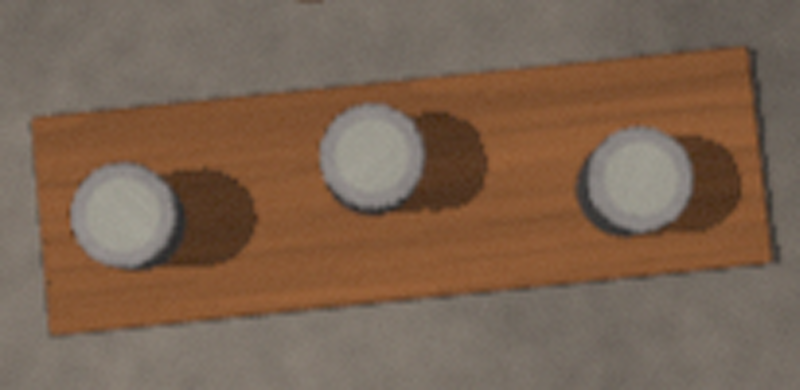

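View pics/crop_sc.png

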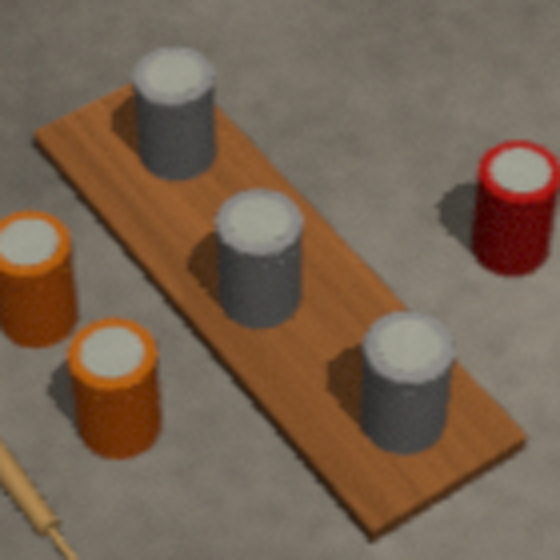

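```bash
cat > h.py <<'E'
import numpy as np, cv2
from bench import read_state, cams, job, r
def ray(n,u,v,z,ci=None):
    c=ci or cams.camera_info(n); R=cv2.Rodrigues(np.array(c["rvec"]))[0]; t=np.array(c["tvec"])
    d=R.T@np.linalg.inv(c["K"])@np.array([u,v,1.]); o=-R.T@t
    return o+d*(z-o[2])/d[2]
def proj(n,p,ci=None):
    c=ci or cams.camera_info(n)
    return cv2.projectPoints(np.array(p,float).reshape(-1,3),np.array(c["rvec"]),np.array(c["tvec"]),c["K"],None)[0].reshape(-1,2)
E
python3 - <<'E'
from h import *
np.set_printoptions(precision=4,suppress=True)
off=0.5
for n,(a,b) in dict(l=((124,215),(408,347)),m=((372,157),(259,224)),r=((640,180),(174,75))).items():
    p=ray("top",a[0]/3.9+225-.4,a[1]/3.9+200-.4,.11);q=ray("scene",b[0]/4+255-.4,b[1]/4+170-.4,.11)
    print(n,p,q)
for c in ((32,118),(748,47),(773,262),(50,335)): print(ray("top",c[0]/3.9+224.6,c[1]/3.9+199.6,.02))
for nm,c in dict(red=(304,327),o1=(304,184),o2=(354,180)).items(): print(nm,ray("top",*c,.09))
print(ray("top",110,302,.06),ray("top",515,256,.15))
E
```

```text
l [0.526  0.1171 0.11  ] [0.5271 0.12   0.11  ]
m [ 0.5595 -0.0305  0.11  ] [ 0.5614 -0.0264  0.11  ]
r [ 0.5445 -0.1899  0.11  ] [ 0.5445 -0.1882  0.11  ]
[0.5932 0.1849 0.02  ]
[ 0.6351 -0.2709  0.02  ]
[ 0.4982 -0.2835  0.02  ]
[0.4558 0.1728 0.02  ]
red [0.3581 0.0082 0.09  ]
o1 [0.6946 0.0063 0.09  ]
o2 [ 0.7033 -0.1127  0.09  ]
[0.4187 0.4711 0.06  ] [ 0.5165 -0.469   0.15  ]
```

Both cameras agree to about 3 mm, and the sizes and heights fit. I'll lift clear first and turn the tool so that its x is world +y and its y is world +x.

Call:
arm_command:
  increments:
    - {"gripper": 100,"dz": -0.012,"spin": -9.5}
    - {"gripper": 100,"dz": -0.012,"spin": -9.5}
    - {"gripper": 100,"dz": -0.012,"spin": -9.5}
    - {"gripper": 100,"dz": -0.012,"spin": -9.5}
    - {"gripper": 100,"dz": -0.012,"spin": -9.5}
    - {"gripper": 100,"dz": -0.012,"spin": -9.5}
    - {"gripper": 100,"dz": -0.012,"spin": -9.5}
    - {"gripper": 100}
  grip_force: 45

```text
validation failed for argument at $.in...
```

Call:
arm_command:
  increments:
    - {"gripper": 100,"dx": 0,"dy": 0,"dz": -0.012,"spin": -9.5}
    - {"gripper": 100,"dx": 0,"dy": 0,"dz": -0.012,"spin": -9.5}
    - {"gripper": 100,"dx": 0,"dy": 0,"dz": -0.012,"spin": -9.5}
    - {"gripper": 100,"dx": 0,"dy": 0,"dz": -0.012,"spin": -9.5}
    - {"gripper": 100,"dx": 0,"dy": 0,"dz": -0.012,"spin": -9.5}
    - {"gripper": 100,"dx": 0,"dy": 0,"dz": -0.012,"spin": -9.5}
    - {"gripper": 100,"dx": 0,"dy": 0,"dz": -0.012,"spin": -9.5}
    - {"gripper": 100,"dx": 0,"dy": 0,"dz": 0,"spin": 0}
  grip_force: 45

```text
time: 1.1
ee_pos: [0.2491, -0.5735, 0.307]
eef_rot: [0.708, 0.707, -0.0, 0.001]
ft_force: [0.7, -0.4, -0.2]
width: 0.0873
```

Call:
arm_command:
  increments:
    - {"gripper": 100,"dx": 0.043,"dy": 0.017,"dz": 0,"spin": 0}
    - {"gripper": 100,"dx": 0.043,"dy": 0.017,"dz": 0,"spin": 0}
    - {"gripper": 100,"dx": 0.043,"dy": 0.017,"dz": 0,"spin": 0}
    - {"gripper": 100,"dx": 0.043,"dy": 0.017,"dz": 0,"spin": 0}
    - {"gripper": 100,"dx": 0.043,"dy": 0.017,"dz": 0,"spin": 0}
    - {"gripper": 100,"dx": 0.043,"dy": 0.017,"dz": 0,"spin": 0}
    - {"gripper": 100,"dx": 0.043,"dy": 0.017,"dz": 0,"spin": 0}
    - {"gripper": 100,"dx": 0.043,"dy": 0.017,"dz": 0,"spin": 0}

```text
time: 2.1
ee_pos: [0.3852, -0.2277, 0.3058]
eef_rot: [0.709, 0.705, -0.0, -0.0]
ft_force: [0.5, 0.1, 0.7]
width: 0.0871
```

Call:
arm_command:
  increments:
    - {"gripper": 100,"dx": 0.043,"dy": 0.017,"dz": 0,"spin": 0}
    - {"gripper": 100,"dx": 0.043,"dy": 0.017,"dz": 0,"spin": 0}
    - {"gripper": 100,"dx": 0.043,"dy": 0.017,"dz": 0,"spin": 0}
    - {"gripper": 100,"dx": 0.043,"dy": 0.017,"dz": 0,"spin": 0}
    - {"gripper": 100,"dx": 0.043,"dy": 0.017,"dz": 0,"spin": 0}
    - {"gripper": 100,"dx": 0.043,"dy": 0.017,"dz": 0,"spin": 0}
    - {"gripper": 100,"dx": 0.043,"dy": 0.017,"dz": 0,"spin": 0}
    - {"gripper": 100,"dx": 0,"dy": 0,"dz": 0,"spin": 0}

```text
time: 3.1
ee_pos: [0.5041, 0.0754, 0.3057]
eef_rot: [0.707, 0.708, 0.0, -0.001]
ft_force: [-0.3, -0.3, -0.3]
width: 0.087
```

```bash
python3 - <<'E'
from h import *
np.set_printoptions(precision=4,suppress=True)
s=read_state();print(s)
ci=cams.camera_info("wrist");im=cams.camera("wrist");cv2.imwrite("pics/w1.png",im[:,:,::-1]);print(ci)
for p in ((.5265,.118,.11),(.56,-.029,.11),(.5445,-.189,.11)): print(proj("wrist",p,ci))
E
```

```text
{'time': 3.1, 'joint_positions': array([ 0.5966,  0.1187, -0.894 ,  1.5864,  0.0904,  1.4816, -0.3008]), 'joint_vel': array([ 0.0471, -0.0305,  0.0616,  0.0217, -0.0068,  0.0093,  0.071 ]), 'joint_torque': array([ -1.7168, -34.3407,  -4.9643, -40.3336,   0.1   ,  -0.1528,
        -0.9731]), 'ee_pos': array([0.5041, 0.0754, 0.3057]), 'eef_rot': array([ 0.7066,  0.7076,  0.0003, -0.0012]), 'ft_force': array([-0.2946, -0.2666, -0.3083]), 'torque': array([ 0.0343, -0.0719,  0.0023]), 'width': 0.08703194835278172}
{'K': array([[373.0194,   0.    , 319.7423],
       [  0.    , 373.0194, 236.4937],
       [  0.    ,   0.    ,   1.    ]]), 'rvec': array([-2.8469, -0.0021,  0.0026]), 'tvec': array([-0.5041,  0.0114,  0.4945])}
[[343.2584 164.1071]]
[[372.0668 304.1949]]
[[353.3766 425.9235]]
```

View pics/w1.png

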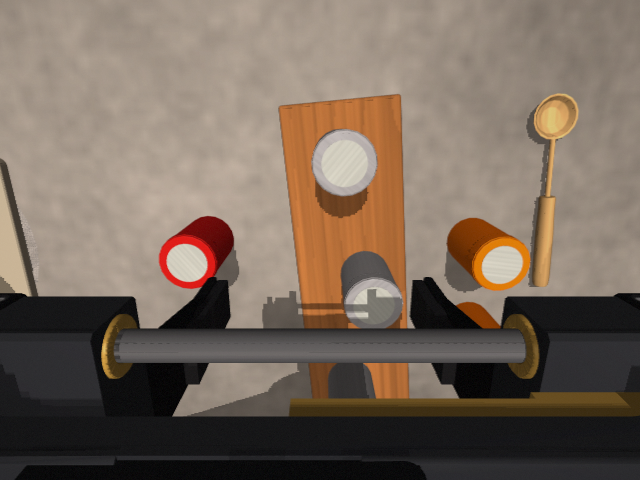

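The wrist view has the left lid at (344,162) and the middle one at (373,303), within 2 px of prediction. Next I'll move over the left tin.

Call:
arm_command:
  increments:
    - {"gripper": 100,"dx": 0.023,"dy": 0.0115,"dz": 0,"spin": 0}
    - {"gripper": 100,"dx": 0.023,"dy": 0.0115,"dz": 0,"spin": 0}
    - {"gripper": 100,"dx": 0,"dy": 0,"dz": 0.035,"spin": 0}
    - {"gripper": 100,"dx": 0,"dy": 0,"dz": 0.035,"spin": 0}
    - {"gripper": 100,"dx": 0,"dy": 0,"dz": 0.035,"spin": 0}
    - {"gripper": 100,"dx": 0,"dy": 0,"dz": 0.035,"spin": 0}
    - {"gripper": 100,"dx": 0,"dy": 0,"dz": 0.03,"spin": 0}
    - {"gripper": 100,"dx": 0,"dy": 0,"dz": 0,"spin": 0}

```text
time: 4.15
ee_pos: [0.5258, 0.1156, 0.1345]
eef_rot: [0.709, 0.706, -0.002, -0.001]
ft_force: [-0.9, 0.5, 0.3]
width: 0.0872
```

```bash
python3 - <<'E'
from h import *
np.set_printoptions(precision=4,suppress=True)
ci=cams.camera_info("wrist");im=cams.camera("wrist");cv2.imwrite("pics/w2.png",im[:,:,::-1])
s=read_state();print(s['ee_pos'],s['eef_rot'],s['joint_vel'],s['ft_force'])
print(proj("wrist",(.527,.119,.11),ci),ci['tvec'])
E
```

```text
[0.5268 0.1163 0.1362] [ 0.7083  0.7059 -0.0009 -0.0003] [-0.0013 -0.0206 -0.0167 -0.0355 -0.0042  0.0069  0.0076] [-0.1166  0.5575  1.02  ]
[[321.1753 270.493 ]] [-0.5252  0.1011  0.3449]
```

View pics/w2.png

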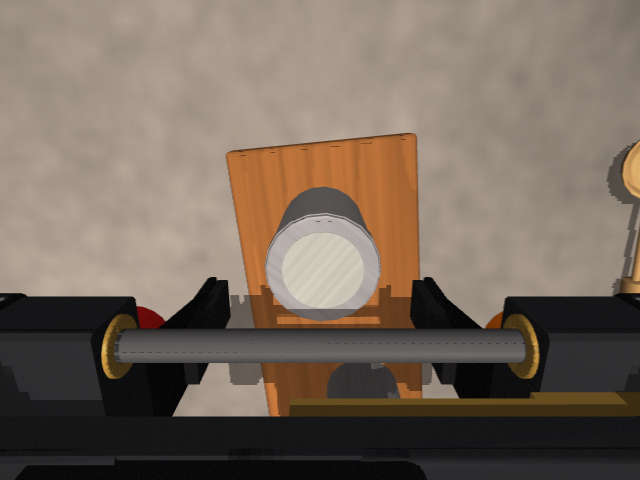

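The lid is centred at (322,267), which puts the left tin at about (0.5275, 0.120). I'll descend and close.

Call:
arm_command:
  increments:
    - {"gripper": 100,"dx": 0.004,"dy": 0.001,"dz": 0.01,"spin": 0}
    - {"gripper": 100,"dx": 0,"dy": 0,"dz": 0.02,"spin": 0}
    - {"gripper": 100,"dx": 0,"dy": 0,"dz": 0.02,"spin": 0}
    - {"gripper": 100,"dx": 0,"dy": 0,"dz": 0.02,"spin": 0}
    - {"gripper": 100,"dx": 0,"dy": 0,"dz": 0.013,"spin": 0}
    - {"gripper": 100,"dx": 0,"dy": 0,"dz": 0,"spin": 0}
    - {"gripper": 100,"dx": 0,"dy": 0,"dz": 0,"spin": 0}
    - {"gripper": 85,"dx": 0,"dy": 0,"dz": 0,"spin": 0}

```text
time: 5.2
ee_pos: [0.5288, 0.1218, 0.0542]
eef_rot: [0.707, 0.707, 0.0, 0.0]
ft_force: [1.3, 0.2, -0.4]
width: 0.0823
```

Call:
arm_command:
  increments:
    - {"gripper": 75,"dx": 0,"dy": 0,"dz": 0,"spin": 0}
    - {"gripper": 60,"dx": 0,"dy": 0,"dz": 0,"spin": 0}
    - {"gripper": 50,"dx": 0,"dy": 0,"dz": 0,"spin": 0}
    - {"gripper": 40,"dx": 0,"dy": 0,"dz": 0,"spin": 0}
    - {"gripper": 40,"dx": 0,"dy": 0,"dz": 0,"spin": 0}
    - {"gripper": 40,"dx": 0,"dy": 0,"dz": 0,"spin": 0}
    - {"gripper": 40,"dx": 0,"dy": 0,"dz": 0,"spin": 0}
    - {"gripper": 40,"dx": 0,"dy": 0,"dz": 0,"spin": 0}

```text
time: 6.2
ee_pos: [0.5282, 0.1216, 0.0537]
eef_rot: [0.707, 0.707, -0.0, 0.0]
ft_force: [-2.4, -1.8, 5.9]
width: 0.062
```

```bash
python3 - <<'E'
from h import *
np.set_printoptions(precision=4,suppress=True)
s=read_state();print(s)
E
```

```text
{'time': 6.2, 'joint_positions': array([ 0.3913,  0.4459, -0.8366,  1.8291,  0.3815,  1.0362, -0.5961]), 'joint_vel': array([-0.0003,  0.0008, -0.0005, -0.0004, -0.0005, -0.0005, -0.0002]), 'joint_torque': array([ -0.0643, -49.5651, -11.012 , -31.7894,   0.2623,  -1.1526,
        -0.0614]), 'ee_pos': array([0.5282, 0.1216, 0.0537]), 'eef_rot': array([ 0.7072,  0.707 , -0.0002,  0.    ]), 'ft_force': array([-2.4299, -1.8027,  5.8536]), 'torque': array([-0.2158,  0.7189,  0.0236]), 'width': 0.062042164915882166}
```

Gripped at 62 mm, the tin's body. I'll lift it 75 mm.

Call:
arm_command:
  increments:
    - {"gripper": 40,"dx": 0,"dy": 0,"dz": -0.008,"spin": 0}
    - {"gripper": 40,"dx": 0,"dy": 0,"dz": -0.015,"spin": 0}
    - {"gripper": 40,"dx": 0,"dy": 0,"dz": -0.02,"spin": 0}
    - {"gripper": 40,"dx": 0,"dy": 0,"dz": -0.02,"spin": 0}
    - {"gripper": 40,"dx": 0,"dy": 0,"dz": -0.012,"spin": 0}
    - {"gripper": 40,"dx": 0,"dy": 0,"dz": 0,"spin": 0}
    - {"gripper": 40,"dx": 0,"dy": 0,"dz": 0,"spin": 0}
    - {"gripper": 40,"dx": 0,"dy": 0,"dz": 0,"spin": 0}

```text
time: 7.2
ee_pos: [0.5278, 0.1215, 0.1278]
eef_rot: [0.707, 0.707, -0.0, -0.0]
ft_force: [-0.3, -0.1, -3.2]
width: 0.0621
```

Call:
arm_command:
  increments:
    - {"gripper": 40,"dx": 0,"dy": 0,"dz": 0,"spin": 0}
    - {"gripper": 40,"dx": 0,"dy": 0,"dz": 0,"spin": 0}
    - {"gripper": 40,"dx": 0,"dy": 0,"dz": 0,"spin": 0}
    - {"gripper": 40,"dx": 0,"dy": 0,"dz": 0,"spin": 0}
    - {"gripper": 40,"dx": 0,"dy": 0,"dz": 0,"spin": 0}
    - {"gripper": 40,"dx": 0,"dy": 0,"dz": 0,"spin": 0}
    - {"gripper": 40,"dx": 0,"dy": 0,"dz": 0,"spin": 0}
    - {"gripper": 40,"dx": 0,"dy": 0,"dz": 0,"spin": 0}

```text
time: 8.2
ee_pos: [0.5283, 0.1216, 0.1285]
eef_rot: [0.707, 0.707, -0.0, 0.0]
ft_force: [-0.3, -0.0, -2.1]
width: 0.0621
```

```bash
python3 - <<'E'
from h import *
np.set_printoptions(precision=4,suppress=True)
s=read_state();print(s)
im=cams.camera("scene");cv2.imwrite("pics/s1.png",im[:,:,::-1]);print(read_state()['ft_force'])
im=cams.camera("wrist");cv2.imwrite("pics/w3.png",im[:,:,::-1]);print(read_state()['ft_force'])
E
```

```text
{'time': 8.2, 'joint_positions': array([ 0.4399,  0.3518, -0.8839,  1.7623,  0.2941,  1.1667, -0.5316]), 'joint_vel': array([-0.0002, -0.001 ,  0.0002, -0.001 , -0.001 ,  0.0001,  0.0005]), 'joint_torque': array([  0.0023, -48.5004, -10.2628, -36.5342,  -0.0564,  -0.0017,
         0.0002]), 'ee_pos': array([0.5283, 0.1216, 0.1285]), 'eef_rot': array([ 0.7072,  0.707 , -0.    ,  0.    ]), 'ft_force': array([-0.3227, -0.0269, -2.121 ]), 'torque': array([ 0.0577, -0.1081, -0.051 ]), 'width': 0.062051153968640714}
[ 0.1782  0.436  -3.3146]
[-0.3914  0.0188 -3.0024]
```

View pics/s1.png

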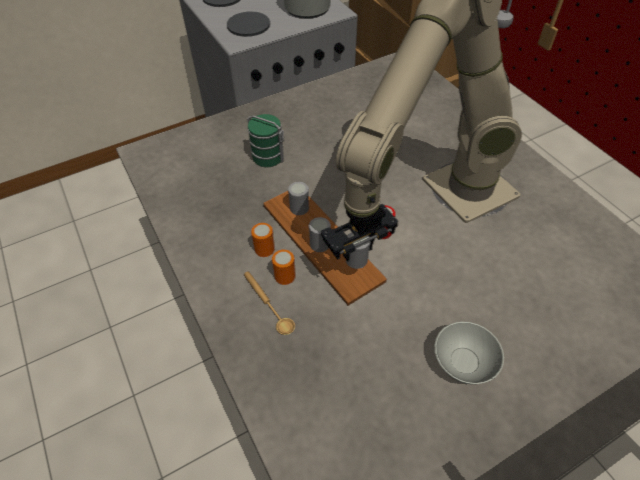

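View pics/w3.png

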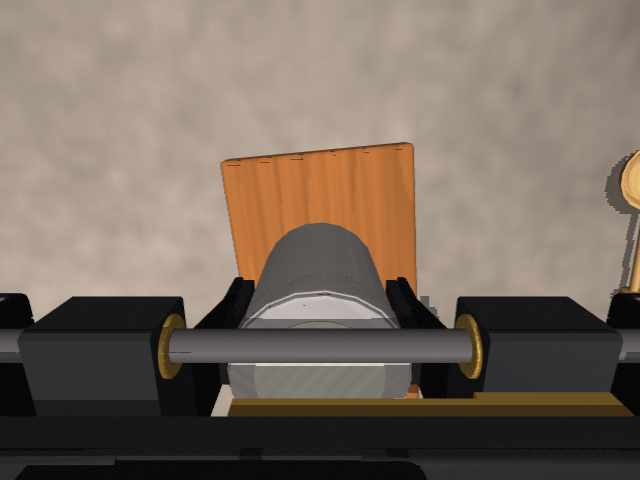

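The left tin is held upright about 75 mm up. The scene view shows it at (358,253), clear of the board. I'll average some force readings.

```bash
cat > wt.py <<'E'
from h import *
a=[]
for i in range(10):
    cams.camera("wrist"); a.append(read_state()['ft_force'])
a=np.array(a); print(a.mean(0),a.std(0),read_state()['time'],read_state()['ee_pos'])
E
python3 wt.py
```

```text
[ 0.17504088 -0.06423777 -3.09874505] [0.36470743 0.51268015 0.57531837] 8.8 [0.52827874 0.12163935 0.12853413]
```

Left is about 3.0 N (0.31 kg). I'll set it back.

Call:
arm_command:
  increments:
    - {"gripper": 40,"dx": 0,"dy": 0,"dz": 0.02,"spin": 0}
    - {"gripper": 40,"dx": 0,"dy": 0,"dz": 0.02,"spin": 0}
    - {"gripper": 40,"dx": 0,"dy": 0,"dz": 0.017,"spin": 0}
    - {"gripper": 40,"dx": 0,"dy": 0,"dz": 0.01,"spin": 0}
    - {"gripper": 40,"dx": 0,"dy": 0,"dz": 0.005,"spin": 0}
    - {"gripper": 40,"dx": 0,"dy": 0,"dz": 0.0025,"spin": 0}
    - {"gripper": 40,"dx": 0,"dy": 0,"dz": 0,"spin": 0}
    - {"gripper": 40,"dx": 0,"dy": 0,"dz": 0,"spin": 0}

```text
time: 9.8
ee_pos: [0.5286, 0.1217, 0.0545]
eef_rot: [0.707, 0.707, 0.0, 0.0]
ft_force: [0.0, -0.4, -3.2]
width: 0.0622
```

Call:
arm_command:
  increments:
    - {"gripper": 40,"dx": 0,"dy": 0,"dz": 0,"spin": 0}
    - {"gripper": 75,"dx": 0,"dy": 0,"dz": 0,"spin": 0}
    - {"gripper": 90,"dx": 0,"dy": 0,"dz": 0,"spin": 0}
    - {"gripper": 100,"dx": 0,"dy": 0,"dz": 0,"spin": 0}
    - {"gripper": 100,"dx": 0,"dy": 0,"dz": 0,"spin": 0}
    - {"gripper": 100,"dx": 0,"dy": 0,"dz": 0,"spin": 0}
    - {"gripper": 100,"dx": 0,"dy": 0,"dz": -0.01,"spin": 0}
    - {"gripper": 100,"dx": 0,"dy": 0,"dz": -0.02,"spin": 0}

```text
time: 10.8
ee_pos: [0.5279, 0.1217, 0.0848]
eef_rot: [0.707, 0.707, -0.0, -0.0]
ft_force: [-0.6, -1.0, 0.6]
width: 0.0869
```

Call:
arm_command:
  increments:
    - {"gripper": 100,"dx": 0,"dy": 0,"dz": -0.025,"spin": 0}
    - {"gripper": 100,"dx": 0,"dy": 0,"dz": -0.03,"spin": 0}
    - {"gripper": 100,"dx": -0.02,"dy": 0.0045,"dz": -0.025,"spin": 0}
    - {"gripper": 100,"dx": -0.04,"dy": 0.0085,"dz": 0,"spin": 0}
    - {"gripper": 100,"dx": -0.04,"dy": 0.0085,"dz": 0,"spin": 0}
    - {"gripper": 100,"dx": -0.03,"dy": 0.0065,"dz": 0,"spin": 0}
    - {"gripper": 100,"dx": -0.019,"dy": 0.0045,"dz": 0,"spin": 0}
    - {"gripper": 100,"dx": 0,"dy": 0,"dz": 0,"spin": 0}

```text
time: 11.8
ee_pos: [0.561, -0.0282, 0.1646]
eef_rot: [0.708, 0.706, 0.0, 0.0]
ft_force: [0.6, 0.8, 0.6]
width: 0.0869
```

```bash
python3 - <<'E'
from h import *
np.set_printoptions(precision=4,suppress=True)
cams.camera("wrist")
ci=cams.camera_info("wrist");im=cams.camera("wrist");cv2.imwrite("pics/w4.png",im[:,:,::-1])
s=read_state();print(s['time'],s['ee_pos'],s['joint_vel'],s['ft_force'])
print(proj("wrist",((.561,-.028,.11),(.5283,.1217,.11)),ci),ci['tvec'])
im=cams.camera("top");cv2.imwrite("pics/t2.png",im[:,:,::-1])
E
```

```text
11.9 [ 0.5607 -0.0258  0.1645] [-0.0119 -0.0002 -0.0082  0.0064  0.0009 -0.0014  0.0011] [ 0.3759  0.5727 -0.348 ]
[[319.2516 259.3625]
 [254.195  -19.1638]] [-0.5613 -0.0445  0.3291]
```

View pics/w4.png

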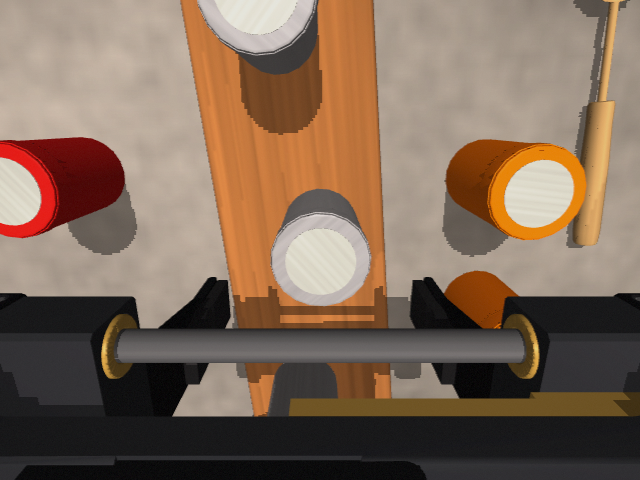

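View pics/t2.png

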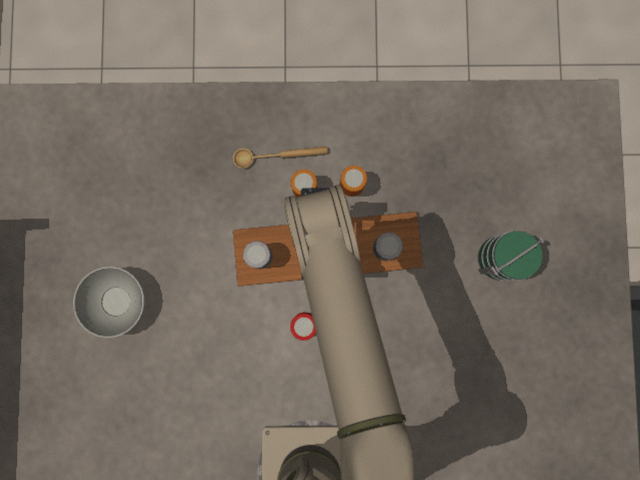

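The left tin is back at (257,256), as before. The middle lid is at (321,258), under the gripper within 1 mm.

Call:
arm_command:
  increments:
    - {"gripper": 100,"dx": -0.0005,"dy": 0.001,"dz": 0.015,"spin": 0}
    - {"gripper": 100,"dx": 0,"dy": 0,"dz": 0.025,"spin": 0}
    - {"gripper": 100,"dx": 0,"dy": 0,"dz": 0.025,"spin": 0}
    - {"gripper": 100,"dx": 0,"dy": 0,"dz": 0.025,"spin": 0}
    - {"gripper": 100,"dx": 0,"dy": 0,"dz": 0.014,"spin": 0}
    - {"gripper": 100,"dx": 0,"dy": 0,"dz": 0.007,"spin": 0}
    - {"gripper": 100,"dx": 0,"dy": 0,"dz": 0,"spin": 0}
    - {"gripper": 85,"dx": 0,"dy": 0,"dz": 0,"spin": 0}

```text
time: 12.95
ee_pos: [0.5623, -0.0278, 0.0538]
eef_rot: [0.707, 0.707, 0.0, 0.001]
ft_force: [-0.2, -0.9, -0.4]
width: 0.0826
```

Call:
arm_command:
  increments:
    - {"gripper": 75,"dx": 0,"dy": 0,"dz": 0,"spin": 0}
    - {"gripper": 60,"dx": 0,"dy": 0,"dz": 0,"spin": 0}
    - {"gripper": 50,"dx": 0,"dy": 0,"dz": 0,"spin": 0}
    - {"gripper": 40,"dx": 0,"dy": 0,"dz": 0,"spin": 0}
    - {"gripper": 40,"dx": 0,"dy": 0,"dz": 0,"spin": 0}
    - {"gripper": 40,"dx": 0,"dy": 0,"dz": 0,"spin": 0}
    - {"gripper": 40,"dx": 0,"dy": 0,"dz": 0,"spin": 0}
    - {"gripper": 40,"dx": 0,"dy": 0,"dz": 0,"spin": 0}

```text
time: 13.95
ee_pos: [0.5617, -0.028, 0.0534]
eef_rot: [0.707, 0.707, -0.0, 0.0]
ft_force: [-3.7, -0.6, 6.2]
width: 0.062
```

Call:
arm_command:
  increments:
    - {"gripper": 40,"dx": 0,"dy": 0,"dz": -0.008,"spin": 0}
    - {"gripper": 40,"dx": 0,"dy": 0,"dz": -0.015,"spin": 0}
    - {"gripper": 40,"dx": 0,"dy": 0,"dz": -0.02,"spin": 0}
    - {"gripper": 40,"dx": 0,"dy": 0,"dz": -0.02,"spin": 0}
    - {"gripper": 40,"dx": 0,"dy": 0,"dz": -0.012,"spin": 0}
    - {"gripper": 40,"dx": 0,"dy": 0,"dz": 0,"spin": 0}
    - {"gripper": 40,"dx": 0,"dy": 0,"dz": 0,"spin": 0}
    - {"gripper": 40,"dx": 0,"dy": 0,"dz": 0,"spin": 0}

```text
time: 14.95
ee_pos: [0.5613, -0.0279, 0.1273]
eef_rot: [0.707, 0.707, -0.0, -0.0]
ft_force: [0.3, 0.2, -4.9]
width: 0.0618
```

Call:
arm_command:
  increments:
    - {"gripper": 40,"dx": 0,"dy": 0,"dz": 0,"spin": 0}
    - {"gripper": 40,"dx": 0,"dy": 0,"dz": 0,"spin": 0}
    - {"gripper": 40,"dx": 0,"dy": 0,"dz": 0,"spin": 0}
    - {"gripper": 40,"dx": 0,"dy": 0,"dz": 0,"spin": 0}
    - {"gripper": 40,"dx": 0,"dy": 0,"dz": 0,"spin": 0}
    - {"gripper": 40,"dx": 0,"dy": 0,"dz": 0,"spin": 0}
    - {"gripper": 40,"dx": 0,"dy": 0,"dz": 0,"spin": 0}
    - {"gripper": 40,"dx": 0,"dy": 0,"dz": 0,"spin": 0}

```text
time: 15.95
ee_pos: [0.5618, -0.0279, 0.1281]
eef_rot: [0.707, 0.707, 0.0, 0.0]
ft_force: [-0.3, 0.0, -5.4]
width: 0.0618
```

```bash
python3 wt.py; python3 -c "
from h import *
cv2.imwrite('pics/s2.png',cams.camera('scene')[120:320,200:460,::-1])"
```

```text
[ 0.27011425 -0.01354518 -6.11384534] [0.39233726 0.56171494 0.33280031] 16.45 [ 0.56172622 -0.02789533  0.12807495]
```

View pics/s2.png

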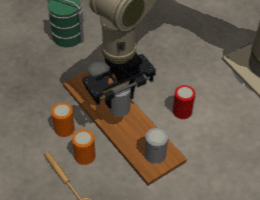

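The middle tin is held clear and weighs about 6.1 N (0.62 kg), probably the heaviest. I'll set it back and heft the right one too.

Call:
arm_command:
  increments:
    - {"gripper": 40,"dx": 0,"dy": 0,"dz": 0.02,"spin": 0}
    - {"gripper": 40,"dx": 0,"dy": 0,"dz": 0.02,"spin": 0}
    - {"gripper": 40,"dx": 0,"dy": 0,"dz": 0.017,"spin": 0}
    - {"gripper": 40,"dx": 0,"dy": 0,"dz": 0.01,"spin": 0}
    - {"gripper": 40,"dx": 0,"dy": 0,"dz": 0.005,"spin": 0}
    - {"gripper": 40,"dx": 0,"dy": 0,"dz": 0.0025,"spin": 0}
    - {"gripper": 40,"dx": 0,"dy": 0,"dz": 0,"spin": 0}
    - {"gripper": 40,"dx": 0,"dy": 0,"dz": 0,"spin": 0}

```text
time: 17.5
ee_pos: [0.562, -0.0279, 0.054]
eef_rot: [0.707, 0.707, 0.0, 0.0]
ft_force: [-0.3, 0.7, -5.2]
width: 0.0618
```

Call:
arm_command:
  increments:
    - {"gripper": 40,"dx": 0,"dy": 0,"dz": 0,"spin": 0}
    - {"gripper": 75,"dx": 0,"dy": 0,"dz": 0,"spin": 0}
    - {"gripper": 90,"dx": 0,"dy": 0,"dz": 0,"spin": 0}
    - {"gripper": 100,"dx": 0,"dy": 0,"dz": 0,"spin": 0}
    - {"gripper": 100,"dx": 0,"dy": 0,"dz": 0,"spin": 0}
    - {"gripper": 100,"dx": 0,"dy": 0,"dz": 0,"spin": 0}
    - {"gripper": 100,"dx": 0,"dy": 0,"dz": -0.01,"spin": 0}
    - {"gripper": 100,"dx": 0,"dy": 0,"dz": -0.02,"spin": 0}

```text
time: 18.5
ee_pos: [0.5614, -0.0278, 0.0843]
eef_rot: [0.707, 0.707, -0.0, -0.0]
ft_force: [0.4, 0.3, -0.3]
width: 0.0868
```

Call:
arm_command:
  increments:
    - {"gripper": 100,"dx": 0,"dy": 0,"dz": -0.025,"spin": 0}
    - {"gripper": 100,"dx": 0,"dy": 0,"dz": -0.03,"spin": 0}
    - {"gripper": 100,"dx": -0.02,"dy": -0.002,"dz": -0.025,"spin": 0}
    - {"gripper": 100,"dx": -0.04,"dy": -0.0045,"dz": 0,"spin": 0}
    - {"gripper": 100,"dx": -0.04,"dy": -0.0045,"dz": 0,"spin": 0}
    - {"gripper": 100,"dx": -0.04,"dy": -0.004,"dz": 0,"spin": 0}
    - {"gripper": 100,"dx": -0.02,"dy": -0.002,"dz": 0,"spin": 0}
    - {"gripper": 100,"dx": 0,"dy": 0,"dz": 0,"spin": 0}

```text
time: 19.5
ee_pos: [0.5447, -0.1886, 0.1642]
eef_rot: [0.708, 0.706, 0.0, 0.0]
ft_force: [0.2, 1.0, 0.0]
width: 0.0871
```

```bash
python3 - <<'E'
from h import *
np.set_printoptions(precision=4,suppress=True)
cams.camera("wrist")
ci=cams.camera_info("wrist");im=cams.camera("wrist");cv2.imwrite("pics/w5.png",im[:,:,::-1])
s=read_state();print(s['time'],s['ee_pos'],s['joint_vel'],s['ft_force'])
print(proj("wrist",((.5445,-.188,.11),(.5617,-.0279,.11)),ci),ci['tvec'])
E
```

```text
19.6 [ 0.5451 -0.1859  0.164 ] [-0.0115  0.0001 -0.0069  0.0052  0.0008 -0.0034  0.002 ] [ 0.2509 -0.1513 -0.8651]
[[318.0488 259.3931]
 [352.3318 -44.2033]] [-0.5456 -0.1977  0.2818]
```

View pics/w5.png

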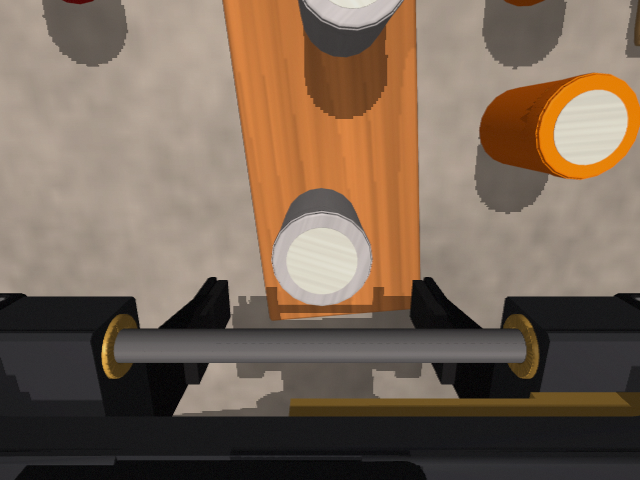

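The right lid is at (321,258), so I need +1.5 mm in x.

Call:
arm_command:
  increments:
    - {"gripper": 100,"dx": 0,"dy": 0.0015,"dz": 0.015,"spin": 0}
    - {"gripper": 100,"dx": 0,"dy": 0,"dz": 0.025,"spin": 0}
    - {"gripper": 100,"dx": 0,"dy": 0,"dz": 0.025,"spin": 0}
    - {"gripper": 100,"dx": 0,"dy": 0,"dz": 0.025,"spin": 0}
    - {"gripper": 100,"dx": 0,"dy": 0,"dz": 0.014,"spin": 0}
    - {"gripper": 100,"dx": 0,"dy": 0,"dz": 0.007,"spin": 0}
    - {"gripper": 100,"dx": 0,"dy": 0,"dz": 0,"spin": 0}
    - {"gripper": 85,"dx": 0,"dy": 0,"dz": 0,"spin": 0}

```text
time: 20.6
ee_pos: [0.5467, -0.1879, 0.0534]
eef_rot: [0.707, 0.707, 0.0, 0.001]
ft_force: [0.4, 0.2, -1.0]
width: 0.0827
```

Call:
arm_command:
  increments:
    - {"gripper": 75,"dx": 0,"dy": 0,"dz": 0,"spin": 0}
    - {"gripper": 60,"dx": 0,"dy": 0,"dz": 0,"spin": 0}
    - {"gripper": 50,"dx": 0,"dy": 0,"dz": 0,"spin": 0}
    - {"gripper": 40,"dx": 0,"dy": 0,"dz": 0,"spin": 0}
    - {"gripper": 40,"dx": 0,"dy": 0,"dz": 0,"spin": 0}
    - {"gripper": 40,"dx": 0,"dy": 0,"dz": 0,"spin": 0}
    - {"gripper": 40,"dx": 0,"dy": 0,"dz": 0,"spin": 0}
    - {"gripper": 40,"dx": 0,"dy": 0,"dz": 0,"spin": 0}

```text
time: 21.6
ee_pos: [0.5463, -0.188, 0.0529]
eef_rot: [0.707, 0.707, -0.0, 0.0]
ft_force: [-2.1, -1.0, 5.3]
width: 0.0619
```

Call:
arm_command:
  increments:
    - {"gripper": 40,"dx": 0,"dy": 0,"dz": -0.008,"spin": 0}
    - {"gripper": 40,"dx": 0,"dy": 0,"dz": -0.015,"spin": 0}
    - {"gripper": 40,"dx": 0,"dy": 0,"dz": -0.02,"spin": 0}
    - {"gripper": 40,"dx": 0,"dy": 0,"dz": -0.02,"spin": 0}
    - {"gripper": 40,"dx": 0,"dy": 0,"dz": -0.012,"spin": 0}
    - {"gripper": 40,"dx": 0,"dy": 0,"dz": 0,"spin": 0}
    - {"gripper": 40,"dx": 0,"dy": 0,"dz": 0,"spin": 0}
    - {"gripper": 40,"dx": 0,"dy": 0,"dz": 0,"spin": 0}

```text
time: 22.6
ee_pos: [0.5457, -0.1878, 0.1268]
eef_rot: [0.707, 0.707, -0.0, -0.001]
ft_force: [0.2, -0.2, -3.0]
width: 0.0623
```

Call:
arm_command:
  increments:
    - {"gripper": 40,"dx": 0,"dy": 0,"dz": 0,"spin": 0}
    - {"gripper": 40,"dx": 0,"dy": 0,"dz": 0,"spin": 0}
    - {"gripper": 40,"dx": 0,"dy": 0,"dz": 0,"spin": 0}
    - {"gripper": 40,"dx": 0,"dy": 0,"dz": 0,"spin": 0}
    - {"gripper": 40,"dx": 0,"dy": 0,"dz": 0,"spin": 0}
    - {"gripper": 40,"dx": 0,"dy": 0,"dz": 0,"spin": 0}
    - {"gripper": 40,"dx": 0,"dy": 0,"dz": 0,"spin": 0}
    - {"gripper": 40,"dx": 0,"dy": 0,"dz": 0,"spin": 0}

```text
time: 23.6
ee_pos: [0.5462, -0.1879, 0.1276]
eef_rot: [0.707, 0.707, -0.0, 0.0]
ft_force: [-0.1, 0.5, -2.6]
width: 0.0622
```

```bash
python3 wt.py; python3 -c "
from h import *
cv2.imwrite('pics/s3.png',cv2.resize(cams.camera('scene')[120:320,200:460,::-1],None,fx=2.5,fy=2.5))"
```

```text
[-0.13573012 -0.15901527 -2.64783165] [0.48065696 0.53487816 0.42454552] 24.1 [ 0.54616409 -0.18790276  0.12756294]
```

View pics/s3.png

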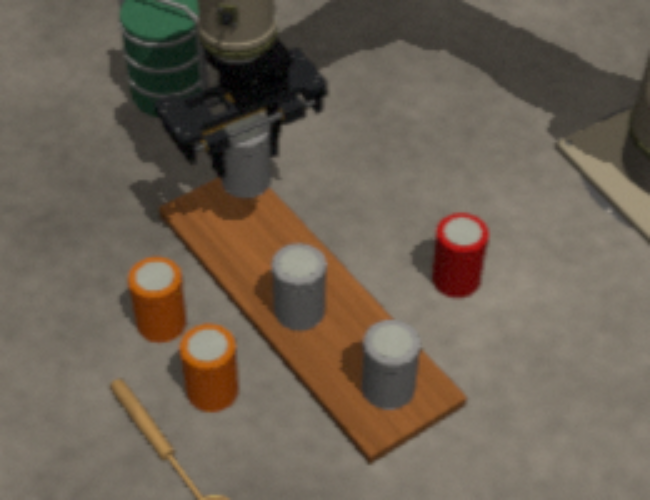

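The right tin is about 2.65 N (0.27 kg), so the middle one is the heaviest. The picture shows the right tin lifted and the other two standing. I'll set it back, return to the middle tin, and descend to grip it.

Call:
arm_command:
  increments:
    - {"gripper": 40,"dx": 0,"dy": 0,"dz": 0.02,"spin": 0}
    - {"gripper": 40,"dx": 0,"dy": 0,"dz": 0.02,"spin": 0}
    - {"gripper": 40,"dx": 0,"dy": 0,"dz": 0.017,"spin": 0}
    - {"gripper": 40,"dx": 0,"dy": 0,"dz": 0.01,"spin": 0}
    - {"gripper": 40,"dx": 0,"dy": 0,"dz": 0.005,"spin": 0}
    - {"gripper": 40,"dx": 0,"dy": 0,"dz": 0.0025,"spin": 0}
    - {"gripper": 40,"dx": 0,"dy": 0,"dz": 0,"spin": 0}
    - {"gripper": 40,"dx": 0,"dy": 0,"dz": 0,"spin": 0}

```text
time: 25.15
ee_pos: [0.5464, -0.188, 0.0535]
eef_rot: [0.707, 0.707, 0.0, 0.0]
ft_force: [-0.1, -0.0, -3.4]
width: 0.0621
```

Call:
arm_command:
  increments:
    - {"gripper": 40,"dx": 0,"dy": 0,"dz": 0,"spin": 0}
    - {"gripper": 75,"dx": 0,"dy": 0,"dz": 0,"spin": 0}
    - {"gripper": 90,"dx": 0,"dy": 0,"dz": 0,"spin": 0}
    - {"gripper": 100,"dx": 0,"dy": 0,"dz": 0,"spin": 0}
    - {"gripper": 100,"dx": 0,"dy": 0,"dz": 0,"spin": 0}
    - {"gripper": 100,"dx": 0,"dy": 0,"dz": 0,"spin": 0}
    - {"gripper": 100,"dx": 0,"dy": 0,"dz": -0.01,"spin": 0}
    - {"gripper": 100,"dx": 0,"dy": 0,"dz": -0.02,"spin": 0}

```text
time: 26.15
ee_pos: [0.5459, -0.1877, 0.0837]
eef_rot: [0.707, 0.707, -0.0, -0.0]
ft_force: [0.2, 0.0, 1.4]
width: 0.0871
```

Call:
arm_command:
  increments:
    - {"gripper": 100,"dx": 0,"dy": 0,"dz": -0.025,"spin": 0}
    - {"gripper": 100,"dx": 0,"dy": 0,"dz": -0.03,"spin": 0}
    - {"gripper": 100,"dx": 0.02,"dy": 0.002,"dz": -0.025,"spin": 0}
    - {"gripper": 100,"dx": 0.04,"dy": 0.004,"dz": 0,"spin": 0}
    - {"gripper": 100,"dx": 0.04,"dy": 0.004,"dz": 0,"spin": 0}
    - {"gripper": 100,"dx": 0.04,"dy": 0.0035,"dz": 0,"spin": 0}
    - {"gripper": 100,"dx": 0.02,"dy": 0.002,"dz": 0,"spin": 0}
    - {"gripper": 100,"dx": 0,"dy": 0,"dz": 0,"spin": 0}

```text
time: 27.15
ee_pos: [0.5621, -0.026, 0.1645]
eef_rot: [0.706, 0.708, 0.001, 0.001]
ft_force: [0.4, 0.1, -0.2]
width: 0.0871
```

```bash
python3 - <<'E'
from h import *
np.set_printoptions(precision=4,suppress=True)
cams.camera("wrist")
ci=cams.camera_info("wrist");im=cams.camera("wrist");cv2.imwrite("pics/w6.png",im[:,:,::-1])
cv2.imwrite('pics/s4.png',cv2.resize(cams.camera('scene')[120:320,200:460,::-1],None,fx=2.5,fy=2.5))
s=read_state();print(s['time'],s['ee_pos'])
E
```

```text
27.3 [ 0.5619 -0.0295  0.1636]
```

View pics/w6.png

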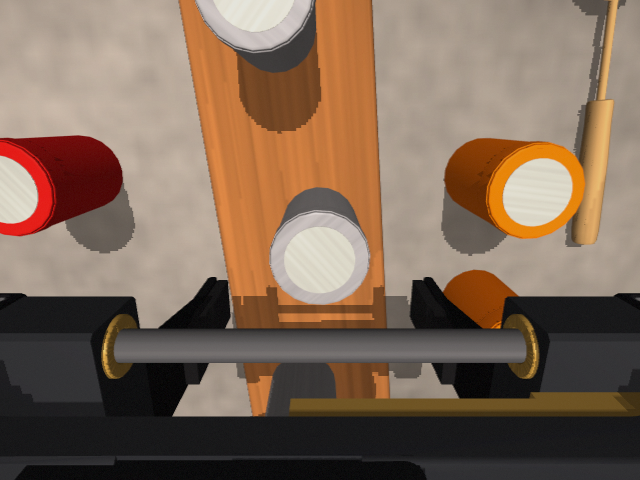

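View pics/s4.png

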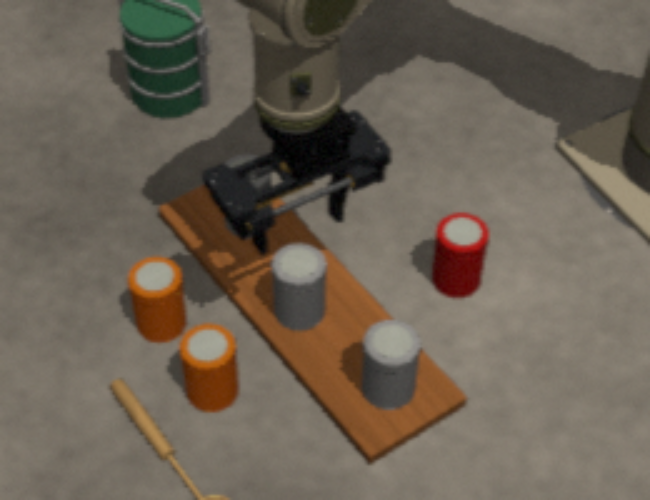

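The middle tin is aligned at (320,258). I'll grip it and lift.

Call:
arm_command:
  increments:
    - {"gripper": 100,"dx": 0,"dy": 0,"dz": 0.015,"spin": 0}
    - {"gripper": 100,"dx": 0,"dy": 0,"dz": 0.025,"spin": 0}
    - {"gripper": 100,"dx": 0,"dy": 0,"dz": 0.025,"spin": 0}
    - {"gripper": 100,"dx": 0,"dy": 0,"dz": 0.025,"spin": 0}
    - {"gripper": 100,"dx": 0,"dy": 0,"dz": 0.013,"spin": 0}
    - {"gripper": 100,"dx": 0,"dy": 0,"dz": 0.007,"spin": 0}
    - {"gripper": 100,"dx": 0,"dy": 0,"dz": 0,"spin": 0}
    - {"gripper": 85,"dx": 0,"dy": 0,"dz": 0,"spin": 0}

```text
time: 28.3
ee_pos: [0.5623, -0.0279, 0.0538]
eef_rot: [0.707, 0.707, 0.0, 0.001]
ft_force: [-0.7, -0.4, -0.1]
width: 0.0823
```

Call:
arm_command:
  increments:
    - {"gripper": 75,"dx": 0,"dy": 0,"dz": 0,"spin": 0}
    - {"gripper": 60,"dx": 0,"dy": 0,"dz": 0,"spin": 0}
    - {"gripper": 50,"dx": 0,"dy": 0,"dz": 0,"spin": 0}
    - {"gripper": 40,"dx": 0,"dy": 0,"dz": 0,"spin": 0}
    - {"gripper": 40,"dx": 0,"dy": 0,"dz": 0,"spin": 0}
    - {"gripper": 40,"dx": 0,"dy": 0,"dz": 0,"spin": 0}
    - {"gripper": 40,"dx": 0,"dy": 0,"dz": 0,"spin": 0}
    - {"gripper": 40,"dx": 0,"dy": 0,"dz": 0,"spin": 0}

```text
time: 29.3
ee_pos: [0.5619, -0.0279, 0.0533]
eef_rot: [0.707, 0.707, 0.0, 0.0]
ft_force: [-1.4, -0.1, 5.2]
width: 0.0619
```

Call:
arm_command:
  increments:
    - {"gripper": 40,"dx": 0,"dy": 0,"dz": -0.01,"spin": 0}
    - {"gripper": 40,"dx": 0,"dy": 0,"dz": -0.02,"spin": 0}
    - {"gripper": 40,"dx": 0,"dy": 0,"dz": -0.03,"spin": 0}
    - {"gripper": 40,"dx": 0,"dy": 0,"dz": -0.03,"spin": 0}
    - {"gripper": 40,"dx": 0,"dy": 0,"dz": -0.03,"spin": 0}
    - {"gripper": 40,"dx": 0,"dy": 0,"dz": -0.03,"spin": 0}
    - {"gripper": 40,"dx": 0,"dy": 0,"dz": -0.03,"spin": 0}
    - {"gripper": 40,"dx": 0,"dy": 0,"dz": -0.03,"spin": 0}

```text
time: 30.3
ee_pos: [0.5613, -0.0275, 0.2651]
eef_rot: [0.707, 0.707, 0.0, 0.0]
ft_force: [0.1, -0.1, -5.2]
width: 0.0618
```

Call:
arm_command:
  increments:
    - {"gripper": 40,"dx": 0,"dy": 0,"dz": -0.02,"spin": 0}
    - {"gripper": 40,"dx": 0,"dy": 0,"dz": -0.01,"spin": 0}
    - {"gripper": 40,"dx": 0,"dy": 0,"dz": 0,"spin": 0}
    - {"gripper": 40,"dx": 0,"dy": 0,"dz": 0,"spin": 0}
    - {"gripper": 40,"dx": 0,"dy": 0,"dz": 0,"spin": 0}
    - {"gripper": 40,"dx": 0,"dy": 0,"dz": 0,"spin": 0}
    - {"gripper": 40,"dx": 0,"dy": 0,"dz": 0,"spin": 0}
    - {"gripper": 40,"dx": 0,"dy": 0,"dz": 0,"spin": 0}

```text
time: 31.3
ee_pos: [0.5617, -0.0279, 0.293]
eef_rot: [0.707, 0.707, -0.0, 0.0]
ft_force: [0.3, -0.5, -5.8]
width: 0.0618
```

Call:
arm_command:
  increments:
    - {"gripper": 40,"dx": 0,"dy": 0,"dz": 0,"spin": 0}
    - {"gripper": 40,"dx": 0,"dy": 0,"dz": 0,"spin": 0}
    - {"gripper": 40,"dx": 0,"dy": 0,"dz": 0,"spin": 0}
    - {"gripper": 40,"dx": 0,"dy": 0,"dz": 0,"spin": 0}
    - {"gripper": 40,"dx": 0,"dy": 0,"dz": 0,"spin": 0}
    - {"gripper": 40,"dx": 0,"dy": 0,"dz": 0,"spin": 0}
    - {"gripper": 40,"dx": 0,"dy": 0,"dz": 0,"spin": 0}
    - {"gripper": 40,"dx": 0,"dy": 0,"dz": 0,"spin": 0}

```text
time: 32.3
ee_pos: [0.5617, -0.0279, 0.293]
eef_rot: [0.707, 0.707, 0.0, 0.0]
ft_force: [0.6, -0.4, -6.2]
width: 0.0621
```

```bash
python3 wt.py; python3 -c "
from h import *
cv2.imwrite('pics/s5.png',cams.camera('scene')[:,:,::-1])
cv2.imwrite('pics/w7.png',cams.camera('wrist')[:,:,::-1])
cv2.imwrite('pics/t3.png',cams.camera('top')[:,:,::-1])
print(read_state())"
```

```text
[-0.07237069 -0.03250918 -5.51214284] [0.33932957 0.46086772 0.48950157] 32.8 [ 0.56172531 -0.02788839  0.29305886]
{'time': 32.95, 'joint_positions': array([ 0.67979231,  0.26402164, -0.85675155,  1.48244461,  0.19935974,
        1.48558364, -0.17700866]), 'joint_vel': array([-1.65664807e-04,  4.16531916e-04, -1.89285572e-04,  2.84144898e-03,
       -1.07961838e-04, -1.28920696e-03,  2.08068490e-05]), 'joint_torque': array([-6.20671908e-04, -4.91757488e+01, -7.92521864e+00, -4.17599201e+01,
       -5.83057792e-02,  2.68078374e-02, -3.09414763e-04]), 'ee_pos': array([ 0.56172427, -0.02787322,  0.29306007]), 'eef_rot': array([ 7.07234071e-01,  7.06979466e-01, -1.06178307e-05,  5.96689182e-05]), 'ft_force': array([ 0.19305948,  0.8552141 , -5.530257  ]), 'torque': array([ 0.03410887, -0.1168061 , -0.00730253]), 'width': 0.061757343703633893}
```

View pics/s5.png

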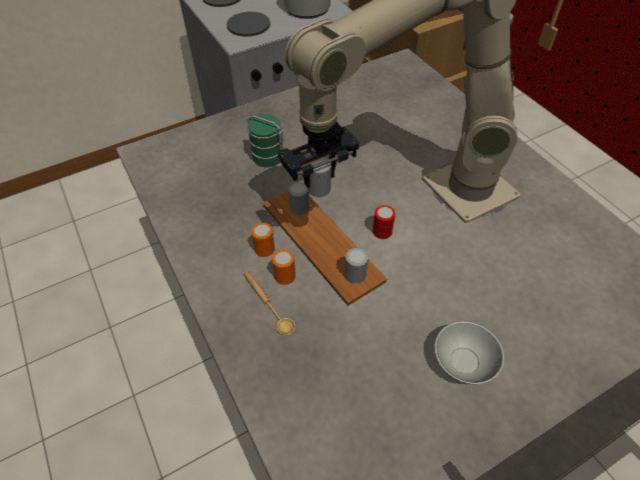

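View pics/w7.png

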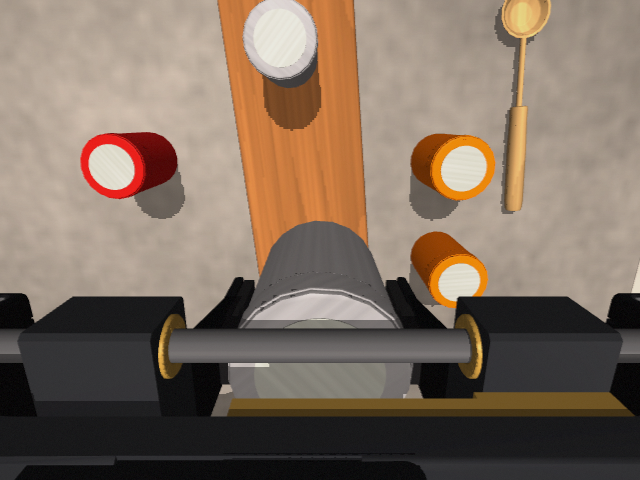

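View pics/t3.png

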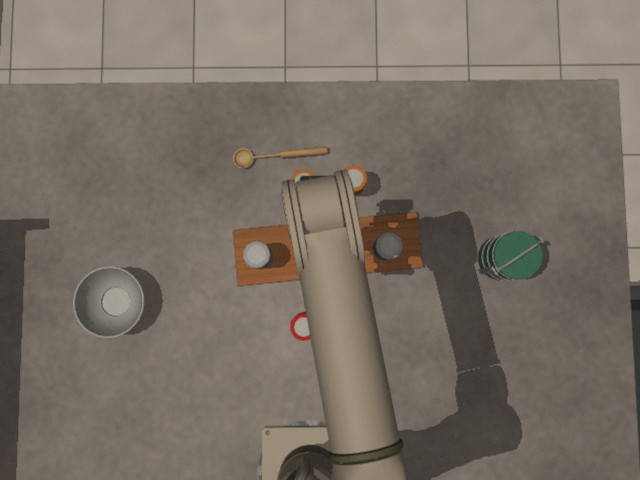

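The foot is at about 0.26 m. The middle tin is held upright and still. The left (257,255) and right (389,246) tins are in their places, and the bystanders haven't moved.

```bash
python3 -c "
from h import *
job.close_job();print(read_state()['time'])"
```

```text
the job is handed in; nothing more can be done
the job is handed in; nothing more can be done
```

The middle tin is the heaviest, and I handed the job in at about 33 s with it held upright and still, its foot about 26 cm above the ledge.

I hefted the tins left to right, lifting each about 7.5 cm and setting it back before taking the next:

| Tin | Force (N) | Mass (kg) |
|---|---|---|
| Left | 3.0 | 0.31 |
| Middle | 6.1 (5.5 on the final hold) | 0.56–0.62 |
| Right | 2.65 | 0.27 |

- **Final pictures:** the left and right tins are upright within about 1 px of where they stood. The bowl, carrier, spoon and the other cans had not moved. The grip held at 62 mm.
- **Disagreements:** the two readings of the middle tin differ by 0.6 N, with noise of about 0.5 N on a single reading. That is small next to its lead of at least 2.5 N over the others. The cameras differed by up to about 4 mm on tin positions, so I corrected each grasp from the wrist camera.

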